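# Free a twist-lock cleanout plug of unknown hand and hold it over the tray

### The job

Take the brass twist-lock plug out of the test rig: nobody knows whether it is right- or left-handed, so try turning it one way and, if it stops almost at once, the other way until it lets go, then lift it straight out. Carry it over the middle of the blue tray and finish still holding it there in the gripper, upright and still, about 10 cm above the tray's floor and touching nothing else; do not put it down. Leave the white plug, the tray and everything else on the counter where they are.

Things in the scene. Friction and masses are not known exactly. Their poses are not given: they have to be found in the camera images.
- rig: fixed test rig: grey plate 130 x 300 x 15 mm (x, y, z), two upright black outlets 88 mm across at y = -80 and +80 mm in its frame, mouths 90 mm above the work surface, joined by a low cross pipe. Origin: centre of the plate's underside, z up. One outlet holds the brass plug, the other the white plug; which is which varies.
- plug_head (a point): brass twist-lock plug, 0.28 to 0.52 kg: centre of its square head, 30 x 30 mm, 34 mm tall; z up, x and y square to its flats. Below it a flange disc, 86 mm across, 8 mm thick, top 17 mm below this point, lying on the outlet mouth; then, inside, a stem 36 mm across, 24 mm long, with locking lugs along +x and -x. Hand (clockwise or counter-clockwise to loosen) varies, unseen: try it.
- plug_foot (a point): centre of the underside of the brass plug's stem, its lowest point, 49 mm below plug_head; same axes. At the start its x axis is within 4 degrees of the rig's x axis and the plug cannot be lifted (2 mm of play).
- white_plug_foot (a point): the same kind of plug in white plastic, in the other outlet of the rig: the centre of the underside of its stem (its square head is centred 49 mm above). To be left alone.
- tray_in (a point): loose blue open tray, 170 x 150 mm and 35 mm high outside, walls and floor about 4 mm: the centre of its inner floor, z up, x along its 170 mm side
- wrench_grip (a point): loose steel wrench 190 mm long lying flat at the left: point on its handle. Leave alone.
- coupling_mid (a point): loose white pipe coupling, upright tube 72 mm in diameter, 60 mm high: its centre. Leave alone.
- reducer_mid (a point): loose black reducer, 72 mm in diameter, 70 mm high: its centre. Leave alone.
- primer_mid (a point): loose yellow can, 68 mm in diameter, 100 mm high: its centre. Leave alone.
- bushing_mid (a point): loose brass bushing, 48 mm in diameter, 28 mm high: its centre. Leave alone.
- plug: the brass plug as a whole: origin and axes as plug_foot. The loosening way it turns to a firm end stop about 0.96 rad (55 degrees) from the rig's x axis, and there (within about 5 degrees) lifts straight out; the other way a firm stop comes within 0.2 rad of its start. Between the stops it turns easily, held by little more than its weight.
- tray: the blue tray as a whole: origin at the centre of its underside
Things that resemble listed ones, but are neither listed nor needed, are in the scene too. There is more than one size of the plug; the job needs the largest.

How it is judged:
By the outcome, as a careful person would: the job done as asked, in the order asked, and still so for the second after the job is handed in, while the arm keeps its last pose, push and grip.
It also fails if it takes over 48 s, if anything falls off the work surface, if the arm or the gripper's body presses on something with over 40 N, if the wrist force passes 120 N, or if a joint passes its speed limit or range.

### The arm

A 6-joint arm with a two-finger parallel gripper is mounted at the origin on the work surface. World frame = base frame: x ahead of the robot, y to its left, z up, the work surface at z = 0. Lengths are in m, angles in degrees, forces in N, time in s.
With the tool pointing down it reaches from about 0.4 to 0.825 m from the base axis. Payload 7 kg.
Tool frame: the origin (TCP) lies at the very end of the fingers, on their centre line; the grasp point (between the pads) lies 19 mm behind it (ctrl.hold_point_z is the distance from the TCP to the grasp point, in m); z points along the fingers, y is the line along which they close (so a half turn about z gives the same grasp; the last joint's range is limited). The gripper opens to 88 mm and grips with 3 to 60 N. Pads are 19 mm wide; open, the fingers measure 130 mm over their backs; the gripper's body (78 mm by 193 mm) begins 47 mm behind the grasp point.
Start: joints at [89.616, 20.546, 0.682, 0, -70.136, -16.507], TCP at [0.196, 0.646, 0.227] pointing down, gripper open.
Joint ranges: [-176.03, 176.03], [-82.01, 121.73], [-58.28, 71.71], [-173.87, 95.51], [-174.79, -0.11], [-173.66, 173.66]. Speed limits (degrees/s): [136.94, 136.94, 172.46, 180, 180, 180].

### API

Orientations are given as [roll, pitch, yaw] about the fixed x, y, z axes, in that order (R = Rz(yaw) Ry(pitch) Rx(roll)).
In Python, from plant import sensors, viewer, workorder, ctrl gives the robot as it stands.
- The arm moves only by the shell command python3 -m pendant 'ROWS'. ROWS is JSON, a list of rows, each a list of 3 entries, a list of its own where there are three numbers: the opening, from -1 (shut) to 1 (fully open), so that 0 is half open, then the shift along the tool's x, y, z in m, then the turn, a rotation vector about the tool's x, y, z in degrees. A call has 1 to 10 rows; each row is the pose to reach, as a shift and turn from the pose commanded when the call began, along the tool's axes at that moment; what a row does not reach only later rows make up. A row lasts 1/12 s, in which the tool goes at most 41.7 mm and 7.16 degrees, less where a joint would pass 70% of its speed; a pose out of reach is approached as far as the arm can. A call with a gripper value outside its range is refused whole. The fingers move at their own pace and stop on an object; the grip force is fixed at half the most. Time passes only in rows, so rows that repeat a pose let the fingers close. It gives the time, the measured TCP pose, the force, the opening and the grip force at its end, in the units of the state.
- sensors.get_obs(): the state, without advancing time (a new reading comes with each control period).
- viewer.snapshot(name): name is "scene" or "side" or "wrist"; returns the picture (384x512x3 uint8, red, green, blue); there is no depth.
- viewer.camera_params(name): a dict with "fx", "fy", "cx", "cy" (pixels), "dist" ([k1, k2, p1, p2, k3] as OpenCV has them; the pictures are not rectified), "extrinsics" (4x4, takes a point from world to camera coordinates). Camera axes: x right, y up, looking along -z (the intrinsics and any distortion apply to the point x, -y, -z); pixel columns grow to the right and rows downward; lengths in m; the calibration is good to about 2 mm. A picture is of the moment at which its call begins: read the wrist's pose just before it. camera_params takes no time and is no camera call; for the wrist camera it gives the pose at the moment of the call.
- workorder.close_job(): hands the job in; it is judged then, once.
The state is a dict: "clock": time; "joint_pos": joint angles; "qvel": joint speeds; "tau": joint torques, N m; "tool_pos": TCP position; "orientation": TCP orientation; "force": force on the tool from outside, world axes, zero at the start; "moment": the same for the moment, N m; "opening": finger opening in m; "gripper_force": force on a finger pad.
Only numpy, scipy, OpenCV 4.12 (cv2) and the standard library are available. Lean on these libraries where they do the work, as an engineer would, in place of code of your own. Each camera call takes 0.05 s, during which the arm holds its last target. There are 200 camera calls.

## Working session

There is one attempt and no reset: what is moved stays moved. The work goes in short steps, Python scripts to look and compute and a shell command to move; the robot and the scene stay as the last step left them, time stands still between calls to the robot, and variables do not carry over. Pictures are saved under pics/ and viewed, at most 10 in all, crops included, and the job is handed in when it is done.

```bash
ls; mkdir -p pics; cat > h.py <<'E'
import numpy as np, cv2
from plant import sensors, viewer, workorder, ctrl
from scipy.spatial.transform import Rotation as R
def snap(name, f):
    p=viewer.camera_params(name); im=np.asarray(viewer.snapshot(name)); cv2.imwrite('pics/'+f,im[:,:,::-1]); return im,p
def ray(p,uv):
    K=np.array([[p['fx'],0,p['cx']],[0,p['fy'],p['cy']],[0,0,1]])
    q=cv2.undistortPoints(np.array([[uv]],float),K,np.array(p['dist'],float))[0,0]
    E=np.array(p['extrinsics']); d=E[:3,:3].T@np.array([q[0],-q[1],-1]); o=-E[:3,:3].T@E[:3,3]
    return o,d/np.linalg.norm(d)
def proj(p,X):
    E=np.array(p['extrinsics']); c=E[:3,:3]@np.array(X)+E[:3,3]
    K=np.array([[p['fx'],0,p['cx']],[0,p['fy'],p['cy']],[0,0,1]])
    return cv2.projectPoints(np.array([[c[0],-c[1],-c[2]]]),np.zeros(3),np.zeros(3),K,np.array(p['dist'],float))[0].ravel()
def atz(p,uv,z):
    o,d=ray(p,uv); return o+d*(z-o[2])/d[2]
def tri(pu):
    A=0;b=0
    for p,uv in pu:
        o,d=ray(p,uv); M=np.eye(3)-np.outer(d,d); A=A+M; b=b+M@o
    X=np.linalg.solve(A,b); return X,[np.linalg.norm(proj(p,X)-uv) for p,uv in pu]
E
python3 - <<'E'
from h import *
import pickle
P={}
ims=[]
for n in ['scene','side']:
    im,p=snap(n,n+'0.png'); P[n]=p; ims.append(im)
    E=np.array(p['extrinsics']);print(n,p['fx'],(-E[:3,:3].T@E[:3,3]).round(3))
im,p=snap('wrist','wrist0.png');P['wrist0']=p
pickle.dump(P,open('P.pkl','wb'))
o=sensors.get_obs();print(o['tool_pos'],o['orientation'],o['force'],o['opening'],ctrl.hold_point_z)
E
```

```text
pics
scene 477.1540966350588 [1.126 0.559 0.986]
side 374.7360640213299 [ 0.097 -0.646  0.625]
[0.19603945 0.64551535 0.22582909] [ 1.79925635e+02 -8.86946360e-03 -1.68925790e+01] [-0.56039279  0.3277155   0.36853909] 0.08769700072841113 0.0188
```

View pics/scene0.png

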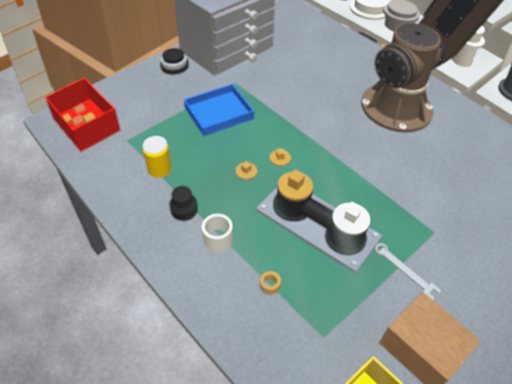

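View pics/side0.png

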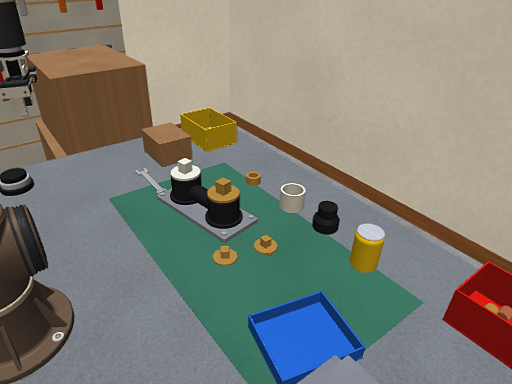

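The scene view shows three brass plugs: one in the rig outlet at (296,185), and two small loose ones on the mat at (246,170) and (280,157). In the side view these are at (223,195), (225,256) and (265,244). The one in the rig fits, being the largest and seated on an outlet mouth. The white plug is at (351,220), and the blue tray at (219,108) in scene and (305,335) in side. I'll confirm this in one enlarged crop.

```bash
python3 - <<'E'
import cv2,numpy as np
a=cv2.imread('pics/scene0.png')[140:270,225:395]; b=cv2.imread('pics/side0.png')[150:280,150:320]
c=cv2.imread('pics/scene0.png')[75:140,170:270]; d=cv2.imread('pics/side0.png')[285:384,240:370]
r=lambda m,w,h:cv2.resize(m,(w,h),interpolation=cv2.INTER_CUBIC)
cv2.imwrite('pics/crop1.png',np.vstack([np.hstack([r(a,400,306),r(b,400,306)]),np.hstack([r(c,400,260),r(d,400,260)])])[:600])
E
```

```text
(no output)
```

View pics/crop1.png

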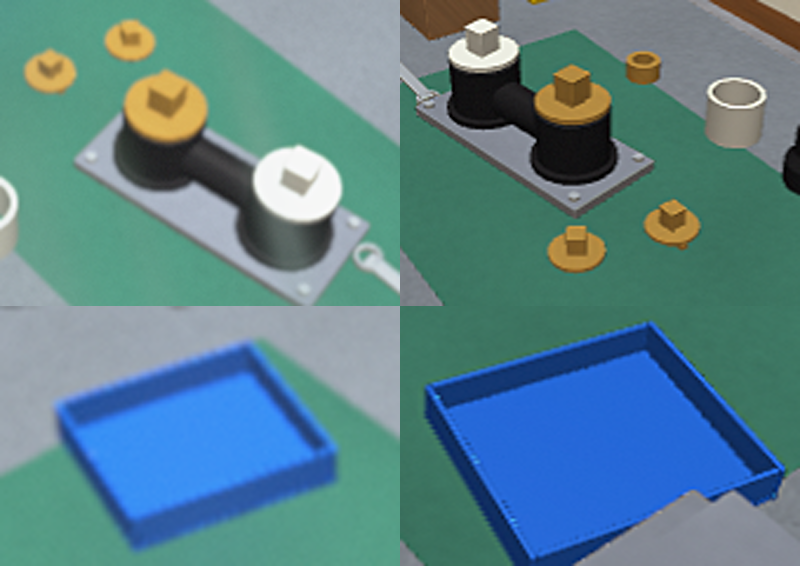

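The crop confirms it: the large brass plug sits in the outlet, with its head top at about (296,176) in scene and (223,181) in side. The two loose plugs are clearly smaller. The tray's rim corners are clear.

```bash
python3 - <<'E'
from h import *
import pickle
P=pickle.load(open('P.pkl','rb'));s,d=P['scene'],P['side']
f=lambda n,a,b:print(n,*[np.round(v,4) for v in tri([(s,a),(d,b)])])
f('headtop',(296,176.5),(223.1,181.4)); f('flange',(295.5,185.5),(223.1,193.3))
f('whitetop',(352.5,211),(184.6,163.5))
sc=[(185,99.7),(232.5,84.7),(253.7,111),(203.7,128.5)];sd=[(249.1,311.3),(321.2,291.2),(364.5,338.3)]
for a in sc: print('trayscene',a,atz(s,a,.035).round(4))
for a in sd: print('trayside',a,atz(d,a,.035).round(4))
E
```

```text
headtop [0.5466 0.0708 0.1283] [0.1754 0.1611]
flange [0.5446 0.0702 0.0927] [0.4275 0.395 ]
whitetop [0.5168 0.227  0.122 ] [0.0221 0.0179]
trayscene (185, 99.7) [ 0.5208 -0.431   0.035 ]
trayscene (232.5, 84.7) [ 0.3621 -0.3919  0.035 ]
trayscene (253.7, 111) [ 0.3952 -0.2519  0.035 ]
trayscene (203.7, 128.5) [ 0.556 -0.289  0.035]
trayside (249.1, 311.3) [ 0.3989 -0.2493  0.035 ]
trayside (321.2, 291.2) [ 0.5535 -0.2951  0.035 ]
trayside (364.5, 338.3) [ 0.535  -0.4263  0.035 ]
```

View pics/wrist0.png

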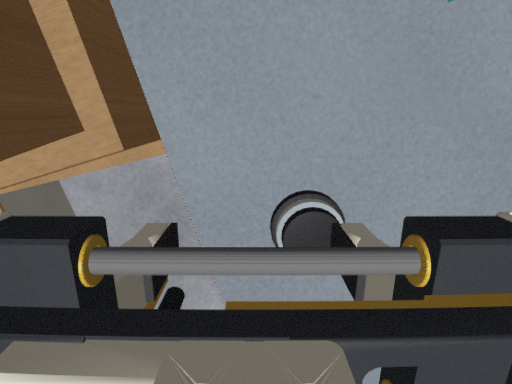

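The wrist view shows the counter, a black and white jar at (308,225) and the gripper's own bar. No target is in sight. Next I check the box clearance and the wrist camera mounting, and work out the approach.

```bash
cat >> h.py <<'E'
def rel(target,yaw,o=None):
    "shift in tool axes & turn vector to get TCP to target pointing down with tool x at yaw"
    o=o or sensors.get_obs(); T=R.from_euler('xyz',o['orientation'],degrees=True)
    G=R.from_euler('xyz',[180,0,yaw],degrees=True)
    return T.inv().apply(np.array(target)-o['tool_pos']).round(4),np.degrees((T.inv()*G).as_rotvec()).round(2)
E
python3 - <<'E'
from h import *
import pickle
P=pickle.load(open('P.pkl','rb'));s,d,w=P['scene'],P['side'],P['wrist0']
o=sensors.get_obs();T=R.from_euler('xyz',o['orientation'],degrees=True)
E=np.array(w['extrinsics']);c=-E[:3,:3].T@E[:3,3]
print('cam in tool',T.inv().apply(c-o['tool_pos']).round(4),'look',T.inv().apply(-E[2,:3]).round(3),'up',T.inv().apply(E[1,:3]).round(2),w['fx'],w['cx'],w['cy'])
for a in [(380,345),(415,297),(478,343)]: print('box',a,atz(s,a,.1).round(3))
print(o['joint_pos'],rel([.546,.0705,.24],-79.6,o))
E
```

```text
cam in tool [ 0.0703  0.0004 -0.159 ] look [-0.259  0.     0.966] up [0.97 0.   0.26] 297.1194819899187 254.14645424114727 192.5895381676968
box (380, 345) [0.707 0.476 0.1  ]
box (415, 297) [0.571 0.458 0.1  ]
box (478, 343) [0.556 0.617 0.1  ]
[ 8.96166976e+01  2.05829405e+01  6.45550893e-01 -1.34272704e-02
 -7.01364301e+01 -1.65047119e+01] (array([ 0.5019,  0.4485, -0.0135]), array([ 6.000e-02, -5.000e-02,  6.271e+01]))
```

```bash
python3 -m pendant '[[1,[0.03,0.03,-0.014],[0,0,6]],[1,[0.06,0.05,-0.014],[0,0,12]],[1,[0.09,0.076,-0.014],[0,0,19]],[1,[0.12,0.1,-0.014],[0,0,26]],[1,[0.15,0.126,-0.014],[0,0,33]],[1,[0.18,0.15,-0.014],[0,0,40]],[1,[0.21,0.176,-0.014],[0,0,47]],[1,[0.24,0.2,-0.014],[0,0,54]],[1,[0.27,0.226,-0.014],[0,0,60]],[1,[0.3,0.25,-0.014],[0,0,62.7]]]'
python3 -c "
from h import *
print(sensors.get_obs()['joint_pos'],rel([.537,.12,.24],-79.6))"
```

```text
clock: 0.98
tool_pos: [0.4109, 0.3175, 0.2406]
orientation: [180.0, 0.0, -79.9]
force: [0.2, 0.2, 0.3]
opening: 0.0876
gripper_force: 0.0
[ 5.93550031e+01  5.24485953e+00 -1.74902097e+01 -1.10130571e-02
 -6.72594556e+01 -4.92775471e+01] (array([ 0.2165, -0.0896,  0.0006]), array([ 0.  ,  0.01, -0.33]))
```

```bash
python3 -m pendant '[[1,[0.036,-0.015,0],[0,0,0]],[1,[0.072,-0.03,0],[0,0,0]],[1,[0.108,-0.045,0],[0,0,0]],[1,[0.144,-0.06,0],[0,0,0]],[1,[0.18,-0.075,0],[0,0,0]],[1,[0.216,-0.09,0],[0,0,0]],[1,[0.216,-0.09,0],[0,0,0]],[1,[0.216,-0.09,0],[0,0,0]]]'
python3 - <<'E'
from h import *
import pickle
im,p=snap('wrist','wrist1.png'); pickle.dump(p,open('w1.pkl','wb'))
o=sensors.get_obs(); print(o['tool_pos'],o['orientation'],o['joint_pos'],proj(p,[.546,.0705,.132]))
E
```

```text
clock: 1.65
tool_pos: [0.5386, 0.1212, 0.24]
orientation: [179.9, -0.0, -79.8]
force: [-0.1, 0.8, 0.1]
opening: 0.0879
gripper_force: 0.0
[0.53815687 0.12236042 0.24009321] [ 1.79950404e+02 -6.50885105e-03 -7.97302532e+01] [ 3.31362535e+01  8.48976949e+00 -1.37719580e+01 -1.43390925e-02
 -6.77865006e+01 -2.28610829e+01] [256.40664065 135.3265108 ]
```

View pics/wrist1.png

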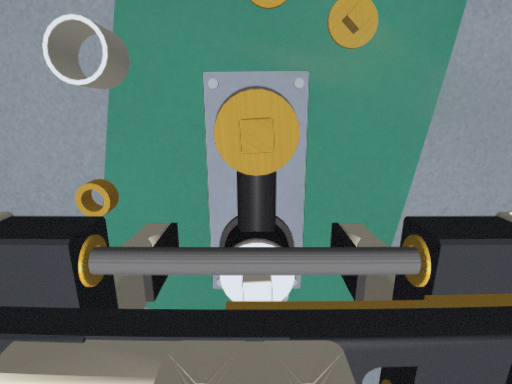

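The wrist view shows the rig lined up with the image. The brass flange is centred near (256,132), with its square head at about (257,136). The white plug is below at (257,272). I enlarge the head to read its angle.

```bash
python3 - <<'E'
from h import *
im=cv2.imread('pics/wrist1.png')
c=im[80:185,205:310]; c=cv2.convertScaleAbs(cv2.resize(c,(600,600),interpolation=cv2.INTER_CUBIC),alpha=1.3)
cv2.imwrite('pics/crop2.png',c)
E
```

```text
(no output)
```

View pics/crop2.png

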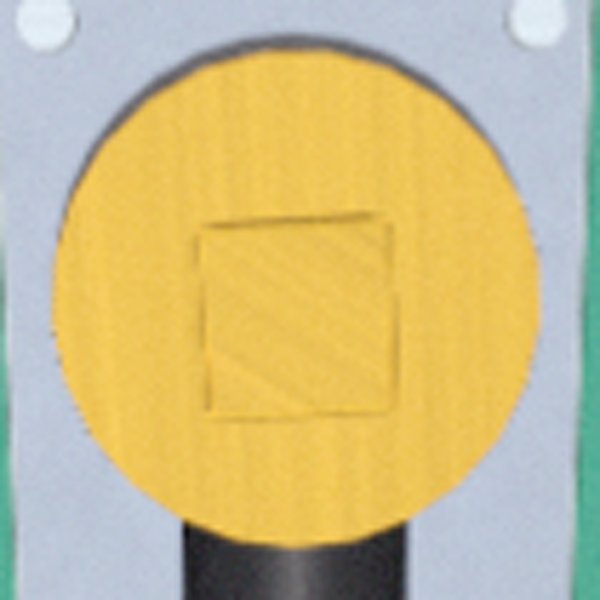

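```bash
python3 - <<'E'
from h import *
import pickle
P=pickle.load(open('P.pkl','rb'));s,d=P['scene'],P['side'];w=pickle.load(open('w1.pkl','rb'))
f=lambda u,v:(205+u/5.714-.4,80+v/5.714-.4)
q=[(200,228),(388,216),(394,408),(210,416)]
C=np.array([atz(w,f(*a),.132) for a in q]); print(C[:,:2].round(4),C.mean(0).round(4))
for i in range(4):
    e=C[(i+1)%4]-C[i]; print(np.linalg.norm(e).round(4), (np.degrees(np.arctan2(e[1],e[0]))%90).round(2))
hc=np.mean([f(*a) for a in q],0)
print('head',tri([(w,hc),(s,(296,176.5)),(d,(223.1,181.4))]))
fc=f(296.5,298); print('flange',atz(w,fc,.098),tri([(w,fc),(s,(295.5,185.5)),(d,(223.1,193.3))]))
b=atz(w,f(538,20),.017)-atz(w,f(45,22),.017); print('rig x',np.degrees(np.arctan2(b[1],b[0]))%180, b)
E
```

```text
[[0.5629 0.0596]
 [0.5349 0.0528]
 [0.5284 0.0814]
 [0.5566 0.0878]] [0.5457 0.0704 0.132 ]
0.0288 13.74
0.0294 12.88
0.029 12.67
0.0288 12.62
head (array([0.5461749 , 0.07053922, 0.12828101]), [np.float64(0.5816406147777079), np.float64(0.15496378972708383), np.float64(0.2564066563629624)])
flange [0.54583091 0.06936357 0.098     ] (array([0.54503194, 0.07007882, 0.09271441]), [np.float64(0.8039123301202923), np.float64(0.5902679308552315), np.float64(0.2510469101105311)])
rig x 10.412461938085642 [-0.1034076 -0.0190021  0.       ]
```

Three views agree: head centre (0.546, 0.070), top at about 0.13 (text says 0.132), flats at 13.0°, rig x at 10.4°. Tool yaw therefore goes to -77°.

```bash
python3 -c "
from h import *
print(rel([.5457,.0700,.15],-77))"
```

```text
(array([0.0529, 0.0018, 0.0901]), array([ 0.05, -0.01, -2.73]))
```

```bash
python3 -m pendant '[[1,[0.03,0.001,0],[0,0,-1.5]],[1,[0.053,0.002,0.02],[0,0,-2.7]],[1,[0.053,0.002,0.05],[0,0,-2.7]],[1,[0.053,0.002,0.075],[0,0,-2.7]],[1,[0.053,0.002,0.09],[0,0,-2.7]],[1,[0.053,0.002,0.09],[0,0,-2.7]],[1,[0.053,0.002,0.09],[0,0,-2.7]]]'
python3 -c "
from h import *
print(sensors.get_obs()['tool_pos'],rel([.5457,.0700,.102],-77))"
```

```text
clock: 2.28
tool_pos: [0.5452, 0.0717, 0.1504]
orientation: [179.9, -0.0, -76.8]
force: [-0.4, -0.2, 0.1]
opening: 0.0877
gripper_force: 0.0
[0.54517657 0.07166241 0.15041778] (array([ 0.0017, -0.0002,  0.0484]), array([ 0.08, -0.03,  0.21]))
```

```bash
python3 -m pendant '[[1,[0.001,0,0.015],[0,0,0]],[1,[0.001,0,0.03],[0,0,0]],[1,[0.001,0,0.04],[0,0,0]],[1,[0.001,0,0.047],[0,0,0]],[1,[0.001,0,0.047],[0,0,0]],[1,[0.001,0,0.047],[0,0,0]]]'
python3 -m pendant '[[-1,[0,0,0],[0,0,0]],[-1,[0,0,0],[0,0,0]],[-1,[0,0,0],[0,0,0]],[-1,[0,0,0],[0,0,0]],[-1,[0,0,0],[0,0,0]],[-1,[0,0,0],[0,0,0]],[-1,[0,0,0],[0,0,0]],[-1,[0,0,0],[0,0,0]]]'
python3 -c "
from h import *
o=sensors.get_obs();print(o['moment'],o['joint_pos'])"
```

```text
clock: 2.78
tool_pos: [0.5463, 0.0702, 0.1041]
orientation: [-180.0, -0.0, -76.9]
force: [0.0, -0.3, 1.1]
opening: 0.0876
gripper_force: 0.0
clock: 3.45
tool_pos: [0.5459, 0.0698, 0.1036]
orientation: [180.0, -0.0, -76.9]
force: [0.2, -0.6, 0.5]
opening: 0.0396
gripper_force: 0.0
[ 0.03417281 -0.07232075 -0.02432556] [ 2.76830528e+01  1.54262460e+01 -2.44324524e+01  1.14176931e-03
 -5.01422890e+01 -1.45757367e+01]
```

```bash
python3 -m pendant '[[-1,[0,0,0],[0,0,0]],[-1,[0,0,0],[0,0,0]],[-1,[0,0,0],[0,0,0]],[-1,[0,0,0],[0,0,0]],[-1,[0,0,0],[0,0,0]],[-1,[0,0,0],[0,0,0]]]'
python3 -c "
from h import *
o=sensors.get_obs();print(o['moment'],o['joint_pos'])"
```

```text
clock: 3.95
tool_pos: [0.5459, 0.0698, 0.1035]
orientation: [180.0, 0.0, -76.9]
force: [0.2, -0.6, 0.3]
opening: 0.0296
gripper_force: 30.0
[0.05023089 0.09315041 0.02799447] [ 2.76836005e+01  1.54263694e+01 -2.44379851e+01 -3.34656050e-03
 -5.01421228e+01 -1.45730270e+01]
```

Gripped (29.6 mm, 30 N). First I try clockwise seen from above (+z of the tool), gently.

```bash
python3 -m pendant '[[-1,[0,0,0],[0,0,2]],[-1,[0,0,0],[0,0,4]],[-1,[0,0,0],[0,0,6]],[-1,[0,0,0],[0,0,6]]]'
python3 -c "
from h import *
o=sensors.get_obs();print(o['moment'])"
```

```text
clock: 4.28
tool_pos: [0.546, 0.0699, 0.1035]
orientation: [-180.0, 0.0, -83.0]
force: [0.6, -0.9, 0.2]
opening: 0.0298
gripper_force: 30.0
[ 0.02088816 -0.01664696 -0.00548008]
```

```bash
python3 -m pendant '[[-1,[0,0,0],[0,0,2]],[-1,[0,0,0],[0,0,4]],[-1,[0,0,0],[0,0,4]]]'
python3 -c "
from h import *
o=sensors.get_obs();print(o['moment'])"
python3 -m pendant '[[-1,[0,0,0],[0,0,2]],[-1,[0,0,0],[0,0,4]],[-1,[0,0,0],[0,0,4]]]'
python3 -c "
from h import *
o=sensors.get_obs();print(o['moment'])"
```

```text
clock: 4.53
tool_pos: [0.5459, 0.0698, 0.1035]
orientation: [180.0, -0.0, -86.9]
force: [-1.0, -1.3, -0.3]
opening: 0.0297
gripper_force: 30.0
[-0.04504772  0.04725798  0.39600706]
clock: 4.78
tool_pos: [0.5459, 0.0697, 0.1036]
orientation: [180.0, -0.0, -90.8]
force: [-0.8, -0.8, -0.2]
opening: 0.0304
gripper_force: 31.1
[-0.34394842  0.16498407  1.09341373]
```

The moment rises to 1.1 N m about 10–14° from the start, so that is the near stop. Now the other way (−z).

```bash
python3 -m pendant '[[-1,[0,0,0],[0,0,-5]],[-1,[0,0,0],[0,0,-10]],[-1,[0,0,0],[0,0,-15]],[-1,[0,0,0],[0,0,-20]],[-1,[0,0,0],[0,0,-25]],[-1,[0,0,0],[0,0,-30]],[-1,[0,0,0],[0,0,-30]]]'
python3 -c "
from h import *
o=sensors.get_obs();print(o['moment'])"
python3 -m pendant '[[-1,[0,0,0],[0,0,-5]],[-1,[0,0,0],[0,0,-10]],[-1,[0,0,0],[0,0,-15]],[-1,[0,0,0],[0,0,-20]],[-1,[0,0,0],[0,0,-25]],[-1,[0,0,0],[0,0,-25]]]'
python3 -c "
from h import *
o=sensors.get_obs();print(o['moment'])"
```

```text
clock: 5.37
tool_pos: [0.5461, 0.0699, 0.1036]
orientation: [-180.0, 0.0, -60.6]
force: [-0.0, 0.3, -0.4]
opening: 0.0297
gripper_force: 29.5
[ 0.09871514 -0.08288875  0.08879447]
clock: 5.87
tool_pos: [0.5461, 0.0699, 0.1036]
orientation: [-180.0, -0.0, -35.8]
force: [-0.6, 0.8, 0.6]
opening: 0.0301
gripper_force: 29.5
[ 0.03456951 -0.04938393  0.07816351]
```

```bash
python3 -m pendant '[[-1,[0,0,0],[0,0,-4]],[-1,[0,0,0],[0,0,-8]],[-1,[0,0,0],[0,0,-8]]]'
python3 -c "
from h import *
o=sensors.get_obs();print(o['moment'])"
python3 -m pendant '[[-1,[0,0,0],[0,0,-2]],[-1,[0,0,0],[0,0,-4]],[-1,[0,0,0],[0,0,-4]]]'
python3 -c "
from h import *
o=sensors.get_obs();print(o['moment'])"
```

```text
clock: 6.12
tool_pos: [0.546, 0.0699, 0.1036]
orientation: [-180.0, -0.0, -27.9]
force: [0.1, 0.4, 1.6]
opening: 0.0298
gripper_force: 29.5
[ 0.04293278 -0.00533646  0.0473117 ]
clock: 6.37
tool_pos: [0.5462, 0.07, 0.1036]
orientation: [-180.0, -0.0, -24.1]
force: [0.9, 0.0, -1.5]
opening: 0.0295
gripper_force: 29.7
[ 0.10236263 -0.50953545 -0.19365835]
```

```bash
python3 -m pendant '[[-1,[0,0,0],[0,0,-2]],[-1,[0,0,0],[0,0,-2]]]'
python3 -c "
from h import *
o=sensors.get_obs();print(o['moment'])"
python3 -m pendant '[[-1,[0,0,-0.002],[0,0,1]],[-1,[0,0,-0.004],[0,0,1]],[-1,[0,0,-0.006],[0,0,1]],[-1,[0,0,-0.006],[0,0,1]]]'
python3 -c "
from h import *
o=sensors.get_obs();print(o['moment'])"
```

```text
clock: 6.53
tool_pos: [0.5461, 0.0701, 0.1036]
orientation: [-180.0, -0.0, -22.1]
force: [0.6, 2.6, 0.4]
opening: 0.0301
gripper_force: 30.1
[ 0.46843294 -0.15509993 -0.61458659]
clock: 6.87
tool_pos: [0.5456, 0.0695, 0.1095]
orientation: [180.0, 0.0, -23.0]
force: [2.1, -1.3, -6.4]
opening: 0.0304
gripper_force: 30.0
[-0.6181728  -0.87903936 -0.27279164]
```

```bash
python3 -m pendant '[[-1,[0,0,-0.004],[0,0,0]],[-1,[0,0,-0.008],[0,0,0]],[-1,[0,0,-0.012],[0,0,0]],[-1,[0,0,-0.012],[0,0,0]]]'
python3 -m pendant '[[-1,[0,0,-0.006],[0,0,0]],[-1,[0,0,-0.012],[0,0,0]],[-1,[0,0,-0.018],[0,0,0]],[-1,[0,0,-0.024],[0,0,0]],[-1,[0,0,-0.024],[0,0,0]]]'
python3 -c "
from h import *
snap('side','side1.png');snap('scene','scene1.png')
a=cv2.imread('pics/scene1.png')[110:270,225:395]; b=cv2.imread('pics/side1.png')[120:280,150:320]
cv2.imwrite('pics/crop3.png',cv2.resize(np.hstack([a,b]),(800,376),interpolation=cv2.INTER_CUBIC))
o=sensors.get_obs();print(o['moment'],o['force'])"
```

```text
clock: 7.2
tool_pos: [0.5461, 0.07, 0.1229]
orientation: [-180.0, -0.0, -22.9]
force: [0.5, 0.0, -4.7]
opening: 0.0299
gripper_force: 30.0
clock: 7.62
tool_pos: [0.5468, 0.0702, 0.1474]
orientation: [-179.9, -0.1, -22.9]
force: [0.8, -0.2, -4.7]
opening: 0.0296
gripper_force: 30.0
[0.01039749 0.07448915 0.00569083] [ 0.38959305  0.21226121 -4.84773502]
```

View pics/crop3.png

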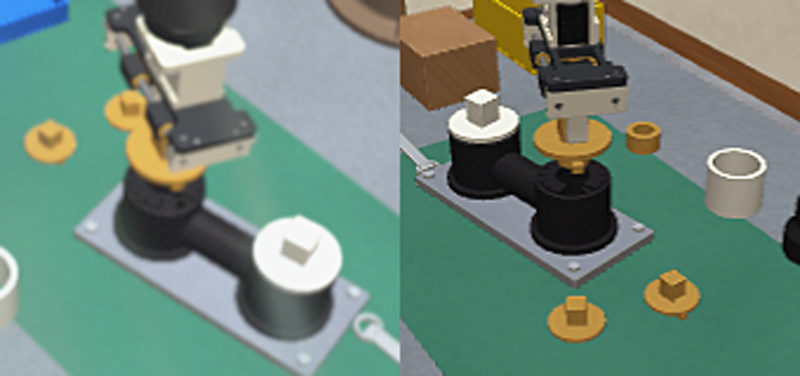

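The plug is out of the outlet, held level. The rig's mouth is empty below the stem, and the white plug is still seated. Next I check the cabinet clearance by the tray and work out the carry.

```bash
python3 - <<'E'
from h import *
import pickle
P=pickle.load(open('P.pkl','rb'));s,d=P['scene'],P['side']
for a in [(218,70),(273,45),(182,38)]: print('cab base',atz(s,a,0).round(3))
b=atz(s,(218,70),0)
for z in (.1,.15,.2,.25,.3): print(z,proj(s,[b[0],b[1],z]).round(1),proj(d,[b[0],b[1],z]).round(1))
o=sensors.get_obs();print(o['joint_pos'],rel([.48,-.20,.19],-40,o))
E
```

```text
cab base [ 0.32  -0.523 -0.   ]
cab base [ 0.07  -0.513  0.   ]
cab base [ 0.295 -0.771  0.   ]
0.1 [216.8  45.4] [324.4 439.7]
0.15 [216.2  32.4] [329.8 420.9]
0.2 [215.6  18.8] [335.8 399.4]
0.25 [215.    4.7] [342.7 374.7]
0.3 [214.3  -9.9] [350.6 346.2]
[ 2.76866524e+01  1.27639733e+01 -2.15723597e+01 -6.02292452e-03
 -5.56161003e+01  3.94256476e+01] (array([ 0.0442,  0.2744, -0.0442]), array([-0.04, -0.02, 17.11]))
```

```bash
python3 - <<'E'
from h import *
import pickle
from scipy.optimize import minimize
P=pickle.load(open('P.pkl','rb'))
def mask(n):
    im=cv2.imread(f'pics/{n}0.png').astype(int); b,g,r=im[...,0],im[...,1],im[...,2]
    m=((b>90)&(b-r>60)&(b-g>30)).astype(np.uint8)
    k,l,st,c=cv2.connectedComponentsWithStats(m); i=1+st[1:,4].argmax(); print(n,st[i]); return (l==i).astype(np.uint8)
M={n:mask(n) for n in('scene','side')}
def iou(v,n):
    c,s=np.cos(v[2]),np.sin(v[2])
    pts=[proj(P[n],[v[0]+c*a-s*b,v[1]+s*a+c*b,z]) for a in(-.085,.085) for b in(-.075,.075) for z in(0,.035)]
    h=cv2.convexHull(np.array(pts,np.float32)); m=np.zeros((384,512),np.uint8); cv2.fillConvexPoly(m,np.round(h*16).astype(np.int32),1,shift=4)
    if n=='side': m[340:]=0; q=M[n].copy(); q[340:]=0
    else: q=M[n]
    return (m&q).sum()/(m|q).sum()
for ns in (['scene'],['side'],['scene','side']):
    f=lambda v:-sum(iou(v,n) for n in ns)
    r=minimize(f,[.4585,-.341,np.radians(-13)],method='Nelder-Mead',options=dict(initial_simplex=[[.4585,-.341,-.23],[.47,-.341,-.23],[.4585,-.33,-.23],[.4585,-.341,-.15]]))
    print(ns,r.x.round(4),-r.fun/len(ns))
E
```

```text
scene [ 183   83   71   53 2353]
side [ 248  291  117   93 6447]
['scene'] [ 0.4559 -0.3474 -0.2368] 0.967516447368421
['side'] [ 0.4556 -0.3479 -0.2318] 0.9628625643805909
['scene', 'side'] [ 0.4558 -0.3478 -0.2325] 0.9658610686218805
```

Scene and side agree on the tray centre: (0.456, -0.348). Now raise and carry smoothly without turning.

```bash
python3 -m pendant '[[-1,[0,0,-0.012],[0,0,0]],[-1,[0,0.005,-0.028],[0,0,0]],[-1,[0.003,0.015,-0.04],[0,0,0]],[-1,[0.006,0.03,-0.045],[0,0,0]],[-1,[0.01,0.052,-0.045],[0,0,0]],[-1,[0.015,0.077,-0.045],[0,0,0]],[-1,[0.02,0.102,-0.045],[0,0,0]],[-1,[0.025,0.127,-0.045],[0,0,0]],[-1,[0.029,0.152,-0.045],[0,0,0]],[-1,[0.034,0.177,-0.045],[0,0,0]]]'
python3 -c "
from h import *
print(rel([.456,-.348,.1415],-22.9))"
```

```text
clock: 8.55
tool_pos: [0.507, -0.1081, 0.1898]
orientation: [180.0, 0.1, -22.9]
force: [0.1, -0.8, -4.1]
opening: 0.0296
gripper_force: 30.0
(array([0.0465, 0.2408, 0.0484]), array([ 0.02,  0.07, -0.01]))
```

```bash
python3 -m pendant '[[-1,[0.005,0.025,0],[0,0,0]],[-1,[0.01,0.05,0],[0,0,0]],[-1,[0.015,0.075,0],[0,0,0]],[-1,[0.02,0.1,0],[0,0,0]],[-1,[0.025,0.125,0],[0,0,0]],[-1,[0.03,0.15,0],[0,0,0]],[-1,[0.034,0.17,0],[0,0,0]],[-1,[0.038,0.185,0],[0,0,0]],[-1,[0.042,0.2,0],[0,0,0]],[-1,[0.042,0.2,0],[0,0,0]]]'
python3 -c "
from h import *
print(rel([.456,-.348,.1415],-22.9))"
```

```text
clock: 9.38
tool_pos: [0.4678, -0.3095, 0.1896]
orientation: [180.0, 0.1, -23.0]
force: [0.7, 0.1, -4.8]
opening: 0.0302
gripper_force: 30.0
(array([0.0043, 0.0401, 0.0481]), array([ 0.03,  0.09, -0.13]))
```

```bash
python3 -m pendant '[[-1,[0.002,0.015,0.004],[0,0,0]],[-1,[0.004,0.03,0.015],[0,0,0]],[-1,[0.004,0.038,0.028],[0,0,0]],[-1,[0.004,0.04,0.038],[0,0,0]],[-1,[0.004,0.04,0.045],[0,0,0]],[-1,[0.004,0.04,0.048],[0,0,0]],[-1,[0.004,0.04,0.048],[0,0,0]],[-1,[0.004,0.04,0.048],[0,0,0]],[-1,[0.004,0.04,0.048],[0,0,0]],[-1,[0.004,0.04,0.048],[0,0,0]]]'
python3 - <<'E'
from h import *
i1,p1=snap('scene','scene2.png');i2,p2=snap('side','side2.png')
o=sensors.get_obs();print(o['tool_pos'],o['orientation'],o['moment'],np.abs(o['qvel']).max(),rel([.456,-.348,.1415],-22.9,o))
f=o['tool_pos']-np.array([0,0,.0375]);print(proj(p1,f),proj(p2,f))
a=cv2.imread('pics/scene2.png')[20:240,130:390];b=cv2.imread('pics/side2.png')[130:384,140:440]
cv2.imwrite('pics/fin.png',np.hstack([cv2.resize(a,(400,338)),cv2.resize(b,(400,338))]))
E
```

```text
clock: 10.22
tool_pos: [0.458, -0.3453, 0.1433]
orientation: [-180.0, -0.1, -22.9]
force: [-0.1, 0.3, -4.0]
opening: 0.0299
gripper_force: 30.0
[ 0.45782234 -0.34533006  0.14313333] [-1.79997449e+02 -5.62494674e-02 -2.28654853e+01] [-0.01068487  0.05593417  0.01869211] 0.2194644834913701 (array([-0.0006,  0.0032,  0.0016]), array([-0.  , -0.06,  0.03]))
[217.12946904  86.24120415] [308.19329718 304.10850296]
```

View pics/fin.png

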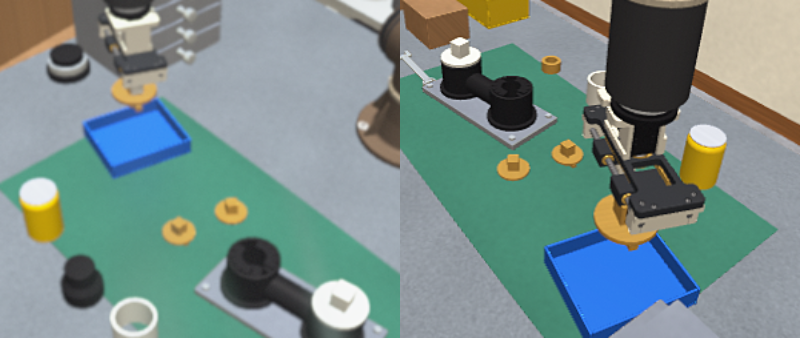

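The tray is undisturbed and the plug hangs level over it. The rest of the counter is unchanged. I make a 3 mm correction, then overlay the predicted plug outline to check that it hasn't slipped in the grip.

```bash
python3 -m pendant '[[-1,[0,0.002,0.001],[0,0,0]],[-1,[0,0.003,0.002],[0,0,0]],[-1,[0,0.003,0.002],[0,0,0]],[-1,[0,0.003,0.002],[0,0,0]],[-1,[0,0.003,0.002],[0,0,0]],[-1,[0,0.003,0.002],[0,0,0]]]'
python3 - <<'E'
from h import *
o=sensors.get_obs();f=o['tool_pos']-np.array([0,0,.0375]);print(f,np.abs(o['qvel']).max(),o['force'])
out=[]
for n in('scene','side'):
    im,p=snap(n,n+'3.png'); c=proj(p,f+[0,0,.024]); x,y=int(c[0])-35,int(c[1])-35; k=5.7
    im=cv2.resize(im[y:y+70,x:x+70,::-1],(400,400),interpolation=cv2.INTER_CUBIC)
    for r,z,col in((.018,0,(0,0,255)),(.043,.024,(255,0,255)),(.043,.032,(255,255,0))):
        q=np.array([(proj(p,f+[r*np.cos(t),r*np.sin(t),z])-[x,y]+.5)*400/70 for t in np.linspace(0,6.283,60)])
        cv2.polylines(im,[q.round().astype(np.int32)],True,col,1)
    out.append(im)
cv2.imwrite('pics/ov.png',np.hstack(out))
E
```

```text
clock: 10.82
tool_pos: [0.4563, -0.3483, 0.1406]
orientation: [180.0, 0.0, -22.9]
force: [0.1, 0.6, -4.4]
opening: 0.03
gripper_force: 30.0
[ 0.45626755 -0.34826217  0.10306277] 0.1273330243938172 [ 0.07294811  0.59161919 -4.38265615]
```

View pics/ov.png

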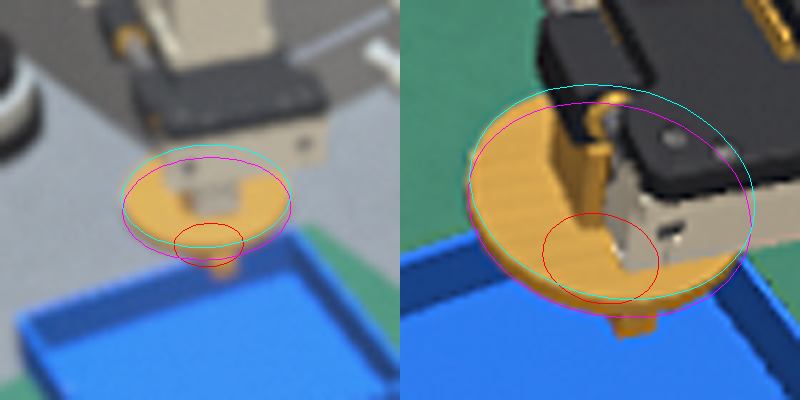

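The overlay matches the flange in both views, so the plug hasn't slipped. It is upright, with its foot at z ≈ 0.103 over the tray centre and a lug visible at the stem. Handing in.

```bash
python3 -m pendant '[[-1,[0,0,0],[0,0,0]],[-1,[0,0,0],[0,0,0]],[-1,[0,0,0],[0,0,0]],[-1,[0,0,0],[0,0,0]]]' && python3 -c "
from h import *
print(workorder.close_job())"
```

```text
clock: 11.25
tool_pos: [0.4563, -0.3482, 0.1405]
orientation: [-180.0, 0.0, -22.9]
force: [-0.4, -0.0, -4.5]
opening: 0.0295
gripper_force: 30.0
the job is handed in; nothing more can be done
None
```

Job handed in at 11.25 s: the brass plug loosened counter-clockwise (seen from above), came straight out, and is held upright and still over the middle of the blue tray, its foot about 10 cm above the tray floor.

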